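Eject the memory stick and stop it with the other finger

ROBOT

A 6-joint arm with a two-finger parallel gripper is mounted at the origin on a cart in front of the work surface, level with it; the furniture and walls round the work are solid. World frame = base frame: x ahead of the robot, y to its left, z up, the work surface at z = 0. Lengths are in m, angles in rad, forces in N, time in s.
With the tool pointing down it reaches from about 0.25 to 0.725 m from the base axis. Payload 9.7 kg.
Tool frame: the origin (TCP) lies midway between the tips of the shut fingers; the grasp point (between the pads) lies bot.grip_depth behind it (bot.grip_depth is the distance from the TCP to the grasp point, in m); z points along the fingers, y is the line along which they close (so a half turn about z gives the same grasp; the last joint's range is limited). The gripper opens to 85 mm and grips with 20 to 120 N. Pads are 22 mm wide; open, the fingers measure 114 mm over their backs; the gripper's body (76 mm by 85 mm) begins 54 mm behind the grasp point. The pads swing forward as they close: fully open they stand 13 mm farther back than shut.
Start: joints at [-1.123, 0.087, 0.176, 1.66, 0, 1.571], TCP at [0.238, -0.496, 0.231] pointing down, gripper open.
Joint ranges: [-3.13, 3.13], [-0.85, 1.81], [-1.15, 1.24], [-2.2, 2.28], [-1.44, 1.52], [-3.14, 3.14]. Speed limits (rad/s): [2.22, 2.22, 2.57, 3.14, 3.14, 3.14].

INTERFACE

Orientations are given as a rotation vector (axis times angle).
In Python, from workcell import readout, eyes, order, bot gives the robot as it stands.
- The arm moves only by the shell command python3 -m creep 'ROWS'. ROWS is JSON, a list that holds one entry, the list of rows, each a list of 7 numbers: the shift along the tool's x, y, z in units of 0.06 m (1.0 is 0.06 m), then the turn, a rotation vector about the tool's x, y, z in units of 6 degrees (1.0 is 6 degrees), then the opening, from 0 (shut) to 1 (fully open). In form: [[[x, y, z, rx, ry, rz, claw], ...]]. A call has 1 to 12 rows; each row shifts and turns the commanded pose from where the row before left it, along the tool's axes as they then stand; what a row does not reach is not made up. A row lasts 1/8 s, in which the tool goes at most 62.5 mm and 10.7 degrees, less where a joint would pass 70% of its speed; a pose out of reach is approached as far as the arm can. A call with a number of a shift or a turn outside -1 to 1 is refused whole. A call with a gripper value outside its range is refused whole. The fingers move at their own pace and stop on an object; the grip force is fixed at half the most. Time passes only in rows, so rows that do not move let the fingers close. It gives the time, the measured TCP pose, the force, the opening and the grip force at its end, in the units of the state.
- readout.state(): the state, without advancing time (a new reading comes with each control period).
- eyes.read_camera(name): name is "scene" or "top" or "wrist"; returns a dict with "image" (400x640x3 uint8, red, green, blue), "mtx" (3x3 intrinsics, pixels), "T" (4x4, takes a point from camera to world coordinates); the wrist camera has in their place "tool_from_camera" (4x4, takes a point from camera to tool coordinates, whose origin is the TCP and whose axes are the flange's). Camera axes: x right, y down, z forward; pixel columns grow to the right and rows downward; lengths in m; the calibration is good to about 2 mm. The wrist camera is an equidistant fisheye: a pixel r from the principal point sees the ray r / f radians off the axis. A picture is of the moment at which its call begins: read the wrist's pose just before it. There is no depth.
- order.hand_in(): hands the job in; it is judged then, once.
The state is a dict: "time_s": time; "qpos": joint angles; "dq": joint speeds; "joint_efforts": joint torques, N m; "eef_pos": TCP position; "tool_rot": TCP orientation; "contact_force": force on the tool from outside, world axes, zero at the start; "ft_torque": the same for the moment, N m; "finger_gap": opening from 0.0 (shut) to 1.0 (fully open); "grasp_force": force on a finger pad.
Only numpy, scipy, OpenCV 4.12 (cv2) and the standard library are available. Lean on these libraries where they do the work, as an engineer would, in place of code of your own. Each camera call takes 0.05 s, during which the arm holds its last target. There are 200 camera calls.

TASK

Press the eject key of the memory stick dock fully down with one fingertip, and with the other finger stop the stick as it springs out, so that it stays partly out on the metal deck instead of shooting off the front. Pinch and lift nothing, and leave the small parts lying around alone. Finish while holding it like that: key still down, the stick resting against your finger.

Things in the scene. Friction and masses are not known exactly. Their poses are not given: they have to be found in the camera images.
- dock: Fixed low stick dock, grey plastic with a bare metal deck, 200 x 50 mm (x -70 to +130, y -25 to +25) plus a 10 mm high key bed on its +y side (x -60 to -8, y to +77). Origin: on the table below the front face of the seated stick. x points from the open front to the spring housing (x 80 to 130, 36 mm high), y to the key's side, z up. Slippery level deck 14 mm above the table, from x -64.
- gate (a point): Middle of the gate's top: a steel tongue 4 mm thick (dock x -4 to 0), 18 mm wide, 6 mm above the deck, which holds the stick in and sinks with the key. Two guide rails (9 mm above the deck, outer faces at dock y +-21 mm) flank the stick from x +7 to +73 mm; the deck in front of them is open.
- eject_key (a joint): Travel of the eject key, m: 0 up, 0.0085 fully down. The key and the gate are one piece: at about 0.006 the gate is below the deck and the stick is let go. Spring: 2 N at rest, 5 N fully down; it comes up again when let go, so it must stay held down.
- key_top (a point): Centre of the top of the eject key, a black ribbed cap 30 mm (dock x) by 40 mm (dock y), at dock x -34, y +52 mm; its top is 25 mm above the table when up, 16.5 mm (2.5 mm above the deck) when fully down. The key moves straight down wherever it is pressed.
- stop_place (a point): Point on the deck's surface and centre line at dock x -34 mm, straight across from the key (52 mm): a finger standing here, its tip just above the deck, stops the stick. A finger level with the one on the key is 5 mm above the deck when the stick is let go and 2.5 mm when the key is fully down; the stick is 10 mm high.
- memory_stick: Black memory stick, 72 x 22 x 11 mm, lying flat, about 20 g. Origin: centre of its underside; x towards its metal plug. Seated: origin at dock x +36 mm, blunt front face at dock x 0. A spring plunger pushes on its plug end towards dock -x with 2.2 N (1.5 N when 25 mm out, stroke 45 mm): let go, it shoots out in about 0.1 s and, unless stopped, off the deck.
- bolt: Loose bolt with nut, 50 x 15 x 13 mm, a bystander on the table, right of the dock (dock y about -85 mm).
- bearing: Loose ball bearing, 22 mm across, 7 mm high, a bystander left of the dock (dock x 35 to 85, y 65 to 90 mm).
- knob_part: Loose printed knob, 37 mm across, 19 mm high, a bystander right of the dock (dock x 55 to 80, y -65 to -90 mm).
- driver: Loose screwdriver, 171 x 26 x 26 mm, a bystander off to the right.
Not all that is in view belongs to the job. Of the things that look like the memory_stick, the smallest one is meant.

How it is judged:
By the outcome, as a careful person would: the job done as asked, in the order asked, and still so for the second after the job is handed in, while the arm keeps its last pose, push and grip.
It also fails if it takes over 32 s, if anything falls off the work surface, if the arm or the gripper's body presses on something with over 40 N, if the wrist force passes 120 N, or if a joint passes its speed limit or range.

## Working session

There is one attempt and no reset: what is moved stays moved. The work goes in short steps, Python scripts to look and compute and a shell command to move; the robot and the scene stay as the last step left them, time stands still between calls to the robot, and variables do not carry over. Pictures are saved under pics/ and viewed, at most 10 in all, crops included, and the job is handed in when it is done.

```bash
mkdir -p pics; ls
python3 - <<'E'
from workcell import readout, eyes, order, bot
import cv2,numpy as np
s=readout.state();print(s['time_s'],s['eef_pos'],s['tool_rot'],s['finger_gap'],bot.grip_depth)
for n in ("scene","top"):
    c=eyes.read_camera(n);cv2.imwrite(f'pics/{n}1.png',c['image'][:,:,::-1]);np.savez(f'{n}.npz',**c)
    print(c['mtx'],c['T'])
E
```

```text
pics
0.0 [ 0.23802834 -0.49557155  0.23058207] [-3.06192851e+00 -6.97205071e-01  4.60268441e-04] 1.0018654590730416 0.0187
[[394.35750204   0.         318.01193698]
 [  0.         394.35750204 201.63209165]
 [  0.           0.           1.        ]] [[-0.90572638 -0.17474455  0.38616585  0.24822402]
 [-0.42357798  0.40654666 -0.80950695  0.64883072]
 [-0.01553751 -0.89676316 -0.44223797  0.45375637]
 [ 0.          0.          0.          1.        ]]
[[404.59614321   0.         320.8432852 ]
 [  0.         404.59614321 198.2794709 ]
 [  0.           0.           1.        ]] [[ 2.79535030e-02 -9.84425337e-01  1.73566578e-01  4.31835793e-01]
 [-9.99596421e-01 -2.84073506e-02 -1.30751756e-04 -4.24239121e-02]
 [ 5.05928197e-03 -1.73492875e-01 -9.84822129e-01  9.06076048e-01]
 [ 0.00000000e+00  0.00000000e+00  0.00000000e+00  1.00000000e+00]]
```

View pics/top1.png

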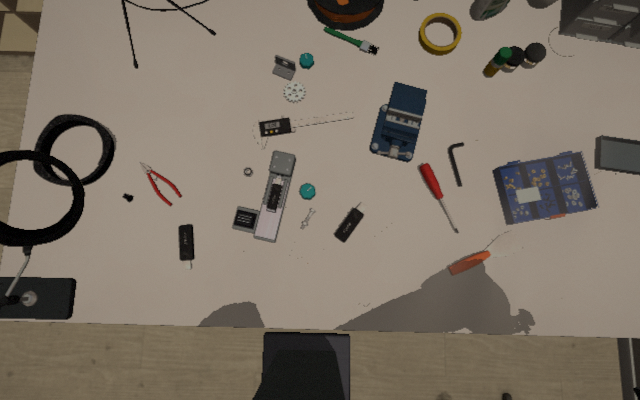

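View pics/scene1.png

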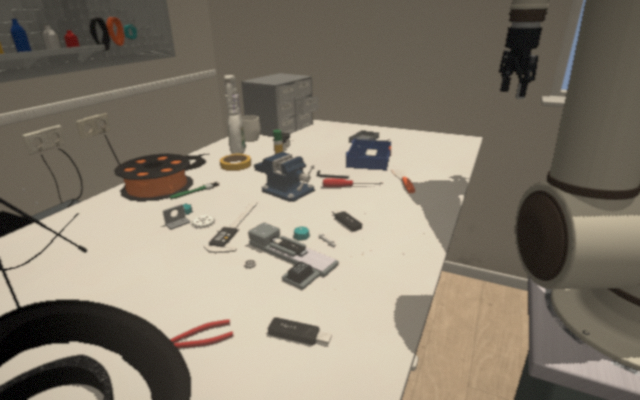

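The top view shows the dock at about (275,195), with its spring housing at (283,162) and its key at (245,218). There are three stick candidates: (274,193) seated in the dock, (186,243) loose and larger, and (348,223) loose and larger. I choose the seated one, which is the smallest, and check it in a close crop.

Run:
```python
import cv2
a=cv2.imread('pics/top1.png')[140:250,220:320]
cv2.imwrite('pics/c1.png',cv2.resize(a,None,fx=5.4,fy=5.4,interpolation=cv2.INTER_CUBIC))
```

```text
(no output)
```

View pics/c1.png

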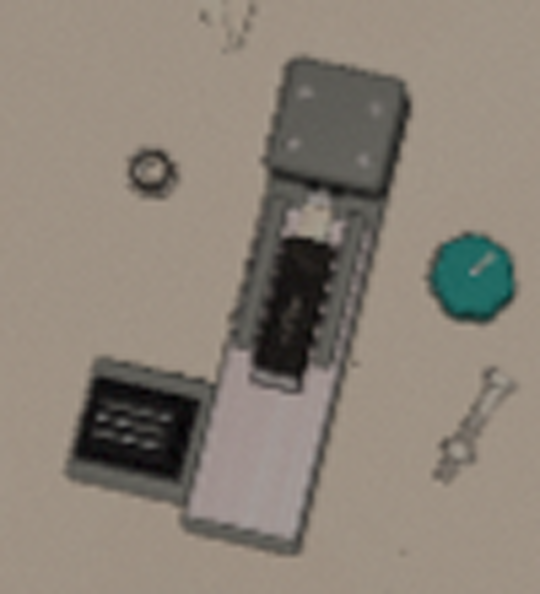

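The crop confirms it. The black stick sits between the rails with the steel gate at crop (275,383). The key cap is centred at about (138,425), and the housing corners are (290,58), (408,82), (385,190) and (270,165). Next I fit the dock pose.

```bash
cat > h.py <<'E'
import numpy as np
from scipy.spatial.transform import Rotation as R
def proj(P,c):
    q=(np.asarray(P)-c['T'][:3,3])@c['T'][:3,:3]
    return q[:,:2]/q[:,2:]*[c['mtx'][0,0],c['mtx'][1,1]]+c['mtx'][:2,2]
def dock(p,D):
    D=np.asarray(D,float);c,s=np.cos(p[2]),np.sin(p[2])
    return np.c_[p[0]+c*D[:,0]-s*D[:,1],p[1]+s*D[:,0]+c*D[:,1],D[:,2]]
E
python3 - <<'E'
from h import *
from scipy.optimize import least_squares
from workcell import readout
c=dict(np.load('top.npz'))
M=[(138,425,-34,52,25),(290,58,130,25,36),(408,82,130,-25,36),(385,190,80,-25,36),(270,165,80,25,36),(275,381,-2,0,20),(190,518,-64,25,14),(299,545,-67,-25,14),(77,452,-49,72,25),(184,475,-49,32,25),(200,394,-19,32,25),(97,375,-19,72,25)]
M=np.array(M,float);uv=M[:,:2]/5.4+[220,140]-.4;D=M[:,2:]/1000
f=lambda p:(proj(dock(p,D),c)-uv).ravel()
r=least_squares(f,[.4,0,0.],loss='soft_l1');print(r.x,np.round(f(r.x).reshape(-1,2),1).tolist())
np.save('p.npy',r.x)
P=dock(r.x,[[-.034,.052,.025],[-.034,0,.014],[-.034,.026,.02]]);print(P)
s=readout.state();T=R.from_rotvec(s['tool_rot']);print(T.as_matrix())
print('tool delta to mid',T.inv().apply(P[2]-s['eef_pos']))
y=T.as_matrix()[:,1];print('tool y yaw',np.degrees(np.arctan2(y[1],y[0])),'dock y yaw',np.degrees(r.x[2])+90)
E
```

```text
[ 0.56105244  0.06497032 -0.18861753] [[-0.2, 0.2], [0.6, -1.2], [0.6, -1.0], [-0.2, 0.4], [-1.0, 0.3], [1.2, -0.4], [-0.4, -0.6], [1.2, 0.7], [0.5, -0.1], [-1.6, -0.4], [-1.2, 1.2], [0.2, 0.9]]
[[0.5374055  0.12242311 0.025     ]
 [0.52765545 0.07134536 0.014     ]
 [0.53253048 0.09688424 0.02      ]]
[[ 9.01405822e-01  4.32974908e-01 -5.22615057e-04]
 [ 4.32975223e-01 -9.01405132e-01  1.11565113e-03]
 [ 1.19610508e-05 -1.23193379e-03 -9.99999241e-01]]
tool delta to mid [ 0.52196358 -0.40628643  0.21115981]
tool y yaw -64.34347517587764 dock y yaw 79.1930115135361
```

```bash
python3 -m creep '[[[0.72,-0.56,0,0,0,0,0.44],[0.72,-0.56,0,0,0,0,0.44],[0.72,-0.56,0,0,0,0,0.44],[0.72,-0.56,0,0,0,0,0.44],[0.72,-0.56,0,0,0,0,0.44],[0.72,-0.56,0,0,0,0,0.44],[0.72,-0.56,0,0,0,0,0.44],[0.72,-0.56,0,0,0,0,0.44],[0.72,-0.56,0,0,0,0,0.44],[0.72,-0.56,0,0,0,0,0.44],[0.72,-0.56,0,0,0,0,0.44],[0.72,-0.56,0,0,0,0,0.44]]]'
python3 -m creep '[[[0,0,0.1,0,0,-1,0.44],[0,0,0.1,0,0,-1,0.44],[0,0,0.1,0,0,-1,0.44],[0,0,0.1,0,0,-1,0.44],[0,0,0.1,0,0,-1,0.44],[0,0,0.1,0,0,-1,0.44],[0,0,0.1,0,0,-1,0.44],[0,0,0.1,0,0,-1,0.44],[0,0,0.1,0,0,-1,0.44],[0,0,0.1,0,0,-1,0.44],[0,0,0.1,0,0,-1,0.44],[0,0,0.1,0,0,-1,0.44]]]'
python3 -m creep '[[[0,0,0,0,0,-1,0.44],[0,0,0,0,0,-1,0.44],[0,0,0,0,0,-1,0.44],[0,0,0,0,0,-1,0.44],[0,0,0,0,0,-1,0.44],[0,0,0,0,0,-1,0.44],[0,0,0,0,0,-1,0.44],[0,0,0,0,0,-1,0.44],[0,0,0,0,0,-1,0.44],[0,0,0,0,0,-1,0.44],[0,0,0,0,0,-1,0.44],[0,0,0,0,0,-0.9,0.44]]]'
cat > look.py <<'E'
import sys,cv2
from h import *
from workcell import readout, eyes
p=np.load('p.npy');s=readout.state();T=R.from_rotvec(s['tool_rot'])
m=T.as_matrix();P=dock(p,[[-.034,.026,.02]])[0]
print(s['time_s'],s['eef_pos'],s['finger_gap'],s['contact_force'],'q',s['qpos'])
print('tilt z',m[:,2],'yaw err deg',79.19-np.degrees(np.arctan2(m[1,1],m[0,1])),'delta units',T.inv().apply(P-s['eef_pos'])/.06)
if len(sys.argv)>1:
    c=eyes.read_camera('wrist');np.savez('wrist.npz',eef=s['eef_pos'],rot=s['tool_rot'],**c);cv2.imwrite(f'pics/{sys.argv[1]}.png',c['image'][:,:,::-1]);print(c['mtx'],c['tool_from_camera'])
E
python3 look.py w1
```

```text
time_s: 1.6
eef_pos: [0.5313, 0.094, 0.231]
tool_rot: [3.063, 0.698, -0.0]
contact_force: [1.0, -1.3, 0.5]
finger_gap: 0.44
grasp_force: 0.0
time_s: 3.1
eef_pos: [0.5307, 0.0921, 0.1587]
tool_rot: [-2.064, -2.368, 0.001]
contact_force: [1.0, 0.0, -0.7]
finger_gap: 0.441
grasp_force: 0.0
time_s: 4.6
eef_pos: [0.5306, 0.0921, 0.1589]
tool_rot: [-0.294, -3.127, 0.0]
contact_force: [0.4, 0.2, -0.1]
finger_gap: 0.438
grasp_force: 0.0
4.6 [0.53063047 0.09207936 0.1588545 ] 0.43794235781252433 [ 0.41164811  0.18158504 -0.14265461] q [ 1.71827215e-01  4.50933618e-02 -8.06892811e-03  1.51847776e+00
 -1.88054388e-05  3.59578559e-01]
tilt z [-8.28083545e-04 -1.62790858e-04 -9.99999644e-01] yaw err deg -0.05264791322152007 delta units [-0.01797552  0.08531239  2.31420157]
[[309.70691629   0.         320.56735879]
 [  0.         309.70691629 200.07169808]
 [  0.           0.           1.        ]] [[ 1.06676638e-03 -9.58541518e-01 -2.84950908e-01  7.30218488e-02]
 [ 9.99998471e-01  1.41728772e-03 -1.02391101e-03 -5.46855327e-04]
 [ 1.38531863e-03 -2.84949380e-01  9.58541565e-01 -1.41349769e-01]
 [ 0.00000000e+00  0.00000000e+00  0.00000000e+00  1.00000000e+00]]
```

View pics/w1.png

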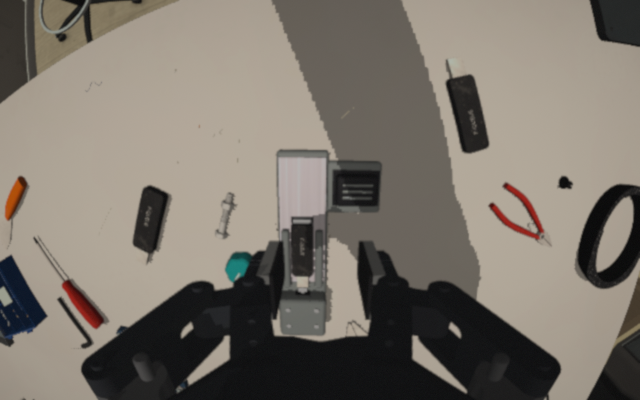

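The wrist view shows the dock: the deck front edge at (277–328,150), the key at (358,185), and the stick at (302,245). The two fingers are at (272,275) and (370,275). I enlarge this region.

Run:
```python
import cv2
a=cv2.imread('pics/w1.png')[140:340,240:400]
cv2.imwrite('pics/c2.png',cv2.resize(cv2.convertScaleAbs(a[:120],alpha=1.5),None,fx=5,fy=5,interpolation=cv2.INTER_CUBIC))
```

```text
(no output)
```

View pics/c2.png

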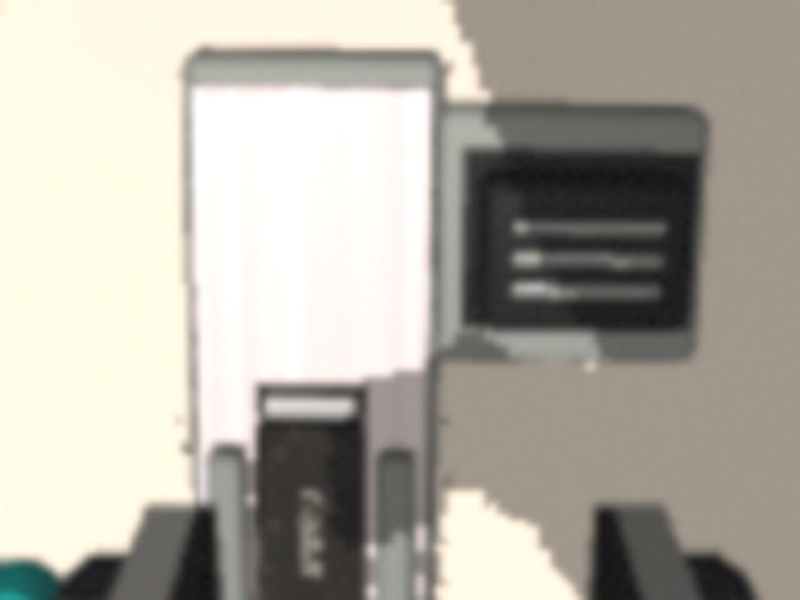

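Run:
```python
from h import *
from scipy.optimize import least_squares
w=dict(np.load('wrist.npz'));K=w['mtx'];C=w['tool_from_camera']
T=R.from_rotvec(w['rot'])
def wp(P):
    q=T.inv().apply(P-w['eef']);q=(q-C[:3,3])@C[:3,:3]
    r=np.hypot(q[:,0],q[:,1]);th=np.arctan2(r,q[:,2])
    return q[:,:2]/r[:,None]*(th*K[0,0])[:,None]+K[:2,2]
def ray(uv):
    d=(np.array(uv)-K[:2,2])/K[0,0];th=np.hypot(*d);v=np.r_[d/th*np.sin(th),np.cos(th)];return C[:3,:3]@v
M=np.array([(589,260,-34,52,25),(192,88,-64,-25,14),(437,88,-64,25,14),(310,405,-2,0,20),(185,70,-70,-25,14),(440,70,-70,25,14),(228,450,7,-17,23),(395,452,7,17,23)],float)
uv=M[:,:2]/5+[240,140]-.4;D=M[:,2:]/1000
f=lambda p:(wp(dock(p,D))-uv).ravel()
p0=np.load('p.npy');print('with p0',np.round(f(p0).reshape(-1,2),1).tolist())
r=least_squares(f,p0,loss='soft_l1');print(r.x,r.x-p0,np.round(f(r.x).reshape(-1,2),1).tolist())
np.save('pw.npy',r.x)
for u in [(215/5+239.6,507/5+139.6),(597/5+239.6,507/5+139.6),(150/5+239.6,507/5+139.6),(662/5+239.6,507/5+139.6)]:
    d=ray(u);t=(.011-C[0,3])/d[0];print('tip',C[:3,3]+t*d)
m=T.as_matrix()
for q in (p0,r.x,(p0+r.x)/2):
    P=dock(q,[[-.034,.026,.02]])[0];print(P,T.inv().apply(P-w['eef'])/.06)
```

```text
with p0 [[-2.2, 0.5], [-5.3, 1.0], [-1.0, 0.7], [-1.8, 2.0], [-4.0, -1.8], [-1.6, -2.0], [-2.8, 2.6], [-1.2, 2.5]]
[ 0.56049453  0.06700887 -0.19656748] [-0.00055791  0.00203854 -0.00794995] [[0.1, 0.0], [-2.8, -0.3], [1.6, -0.0], [0.2, 1.1], [-1.5, -3.0], [1.1, -2.8], [-1.0, 1.6], [0.7, 1.7]]
tip [ 0.011      -0.01927757 -0.00319352]
tip [ 0.011       0.01817499 -0.00305869]
tip [ 0.011      -0.02571555 -0.00341655]
tip [ 0.011       0.02462521 -0.00323553]
[0.53253048 0.09688424 0.02      ] [-0.01797552  0.08531239  2.31420157]
[0.53222718 0.09914852 0.02      ] [-0.00596566  0.1214437   2.31419962]
[0.5323786  0.09801663 0.02      ] [-0.01196613  0.10338149  2.3142006 ]
```

The fingers need to be 52 mm apart between tip centres. The tip plates are about 6.5 mm thick, so the opening should be about 0.535.

```bash
python3 -m creep '[[[0,0.11,0.3,0,0,0,0.535],[0,0,0.4,0,0,0,0.535],[0,0,0.4,0,0,0,0.535],[0,0,0.4,0,0,0,0.535],[0,0,0.4,0,0,0,0.535],[0,0,0,0,0,0,0.535],[0,0,0,0,0,0,0.535]]]'
python3 look.py w2
python3 - <<'E'
import cv2
a=cv2.imread('pics/w2.png')[150:350,200:440]
cv2.imwrite('pics/c3.png',cv2.resize(cv2.convertScaleAbs(a,alpha=1.6),None,fx=3,fy=3,interpolation=cv2.INTER_CUBIC))
E
```

```text
time_s: 5.52
eef_pos: [0.5322, 0.0988, 0.0456]
tool_rot: [0.301, 3.127, 0.0]
contact_force: [1.0, 0.6, 1.1]
finger_gap: 0.532
grasp_force: 0.0
5.525 [0.53218937 0.0987978  0.04556517] 0.5317221901520277 [0.99681903 0.56168513 1.06944847] q [ 1.83542950e-01  7.54571354e-02 -1.95428454e-01  1.29974437e+00
  2.18358190e-05  3.75313988e-01]
tilt z [ 1.59586902e-04  5.18333195e-05 -9.99999986e-01] yaw err deg 0.17767068166783417 delta units [-0.01159703 -0.03025912  0.42608541]
[[309.70691629   0.         320.56735879]
 [  0.         309.70691629 200.07169808]
 [  0.           0.           1.        ]] [[ 1.06814119e-03 -9.58540055e-01 -2.84955824e-01  7.30207505e-02]
 [ 9.99998474e-01  1.41780100e-03 -1.02078799e-03 -5.49869683e-04]
 [ 1.38247683e-03 -2.84954299e-01  9.58540107e-01 -1.41350526e-01]
 [ 0.00000000e+00  0.00000000e+00  0.00000000e+00  1.00000000e+00]]
```

View pics/c3.png

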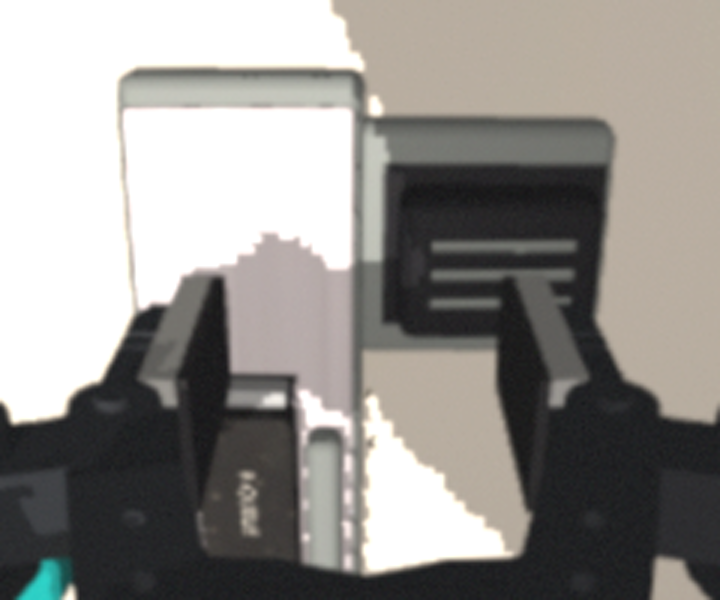

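The crop shows the left finger tip at (205,277) over the deck, the right finger tip at (528,277) over the key's ribs (centre (503,274)), and the gate's right end at (290,397). Next I recompute the offset.

Run:
```python
from h import *
from scipy.optimize import least_squares
w=dict(np.load('wrist.npz'));K=w['mtx'];C=w['tool_from_camera']
T=R.from_rotvec(w['rot'])
def wp(P):
    q=T.inv().apply(P-w['eef']);q=(q-C[:3,3])@C[:3,:3]
    r=np.hypot(q[:,0],q[:,1]);th=np.arctan2(r,q[:,2])
    return q[:,:2]/r[:,None]*(th*K[0,0])[:,None]+K[:2,2]
def ray(uv):
    d=(np.array(uv)-K[:2,2])/K[0,0];th=np.hypot(*d);v=np.r_[d/th*np.sin(th),np.cos(th)];return C[:3,:3]@v
M=np.array([(503,274,-34,52,25),(121,105,-64,-24.5,14),(354,105,-64,24.5,14),(292,397,-2,9,20),(325,432,7,17,23)],float)
uv=M[:,:2]/3+[200,150]-.3;D=M[:,2:]/1000
f=lambda p:(wp(dock(p,D))-uv).ravel()
p0=np.load('p.npy')
r=least_squares(f,p0,loss='soft_l1');print(r.x,r.x-p0,np.round(f(r.x).reshape(-1,2),1).tolist())
np.save('pw2.npy',r.x)
for u in [(185,275),(225,278),(508,278),(548,275)]:
    d=ray(np.array(u)/3+[199.7,149.7]);t=(.011-C[0,3])/d[0];print('tip',C[:3,3]+t*d)
for q in (p0,np.load('pw.npy'),r.x):
    P=dock(q,[[-.034,.026,.02]])[0];print(P,T.inv().apply(P-w['eef'])/.06)
```

```text
[ 0.55968092  0.06751473 -0.19372778] [-0.00137152  0.00254441 -0.00511025] [[0.7, -1.0], [-2.9, -0.2], [2.7, -0.3], [-1.6, 0.9], [0.2, 3.7]]
tip [ 0.011      -0.02974564 -0.00403396]
tip [ 0.011      -0.02295828 -0.00495215]
tip [ 0.011       0.02290892 -0.00482372]
tip [ 0.011       0.02972911 -0.00386585]
[0.53253048 0.09688424 0.02      ] [-0.01159703 -0.03025912  0.42608541]
[0.53222718 0.09914852 0.02      ] [0.00055796 0.00582361 0.42608656]
[0.53132242 0.09957398 0.02      ] [0.01671244 0.00991059 0.42608452]
```

```bash
python3 -m creep '[[[0,0,0.2,0,0,0,0.535],[0,0,0.17,0,0,0,0.535],[0,0,0.04,0,0,0,0.535],[0,0,0.03,0,0,0,0.535],[0,0,0.03,0,0,0,0.535],[0,0,0,0,0,0,0.535]]]'; python3 look.py
```

```text
time_s: 6.32
eef_pos: [0.532, 0.0986, 0.0172]
tool_rot: [-0.299, -3.127, -0.0]
contact_force: [-3.1, 0.8, 3.2]
finger_gap: 0.531
grasp_force: 1.7
6.325 [0.53197424 0.09862661 0.01715892] 0.5313209135975078 [-3.06818735  0.81667531  3.22020292] q [ 1.83266017e-01  9.07173287e-02 -2.35209776e-01  1.24501995e+00
  9.47486021e-05  3.74222519e-01]
tilt z [-1.65472307e-04  6.56927284e-05 -9.99999984e-01] yaw err deg 0.13100221606951834 delta units [-0.01460545 -0.02675056 -0.04735483]
```

```bash
python3 -m creep '[[[0,0,0.03,0,0,0,0.535],[0,0,0.03,0,0,0,0.535],[0,0,0.02,0,0,0,0.535],[0,0,0.01,0,0,0,0.535],[0,0,0,0,0,0,0.535],[0,0,0,0,0,0,0.535]]]'; python3 look.py w3
python3 - <<'E'
import cv2
a=cv2.imread('pics/w3.png')[150:350,200:440]
cv2.imwrite('pics/c4.png',cv2.resize(cv2.convertScaleAbs(a,alpha=1.6),None,fx=3,fy=3,interpolation=cv2.INTER_CUBIC))
E
```

```text
time_s: 7.08
eef_pos: [0.5323, 0.0989, 0.0135]
tool_rot: [0.299, 3.126, 0.002]
contact_force: [-9.4, -1.6, 20.4]
finger_gap: 0.536
grasp_force: 10.5
7.075 [0.53228739 0.09887105 0.01354416] 0.5356361291326023 [-9.41918258 -1.5855076  20.37205421] q [ 1.83327250e-01  9.23054380e-02 -2.40693677e-01  1.23647215e+00
  6.21520020e-04  3.74093136e-01]
tilt z [ 1.18954992e-03  8.52665881e-04 -9.99998929e-01] yaw err deg 0.12002591860377265 delta units [-0.01036495 -0.0316303  -0.10762071]
[[309.70691629   0.         320.56735879]
 [  0.         309.70691629 200.07169808]
 [  0.           0.           1.        ]] [[ 1.06979531e-03 -9.58540713e-01 -2.84953606e-01  7.30223353e-02]
 [ 9.99998473e-01  1.41924962e-03 -1.01986731e-03 -5.50475541e-04]
 [ 1.38200463e-03 -2.84952080e-01  9.58540767e-01 -1.41351609e-01]
 [ 0.00000000e+00  0.00000000e+00  0.00000000e+00  1.00000000e+00]]
```

View pics/c4.png

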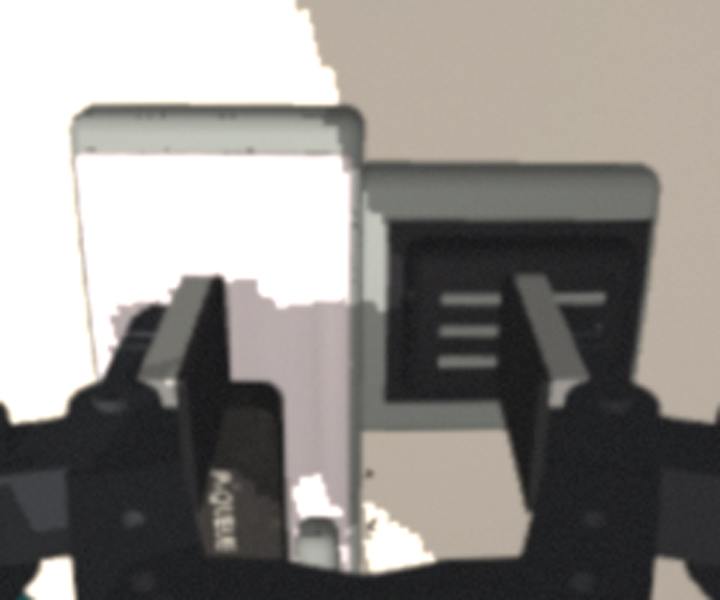

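The crop shows the gate gone and the stick's front at about (250,385), out against the left finger. The key is low, with its ribs at (440–605, 331) under the right finger, and the force says it has hit something hard. Next I check the key's height from the rib width and position.

Run:
```python
from h import *
w=dict(np.load('wrist.npz'));K=w['mtx'];C=w['tool_from_camera'];T=R.from_rotvec(w['rot'])
def wp(P,eef):
    q=T.inv().apply(P-eef);q=(q-C[:3,3])@C[:3,:3]
    r=np.hypot(q[:,0],q[:,1]);th=np.arctan2(r,q[:,2])
    return (q[:,:2]/r[:,None]*(th*K[0,0])[:,None]+K[:2,2]-[199.7,149.7])*3
for p in (np.load('pw.npy'),np.load('pw2.npy')):
    e2=np.array([.53219,.09880,.04557])
    # rib half-length from w2: ribs 430..577 wide
    for L in (.0125,.013,.0135):
        a=wp(dock(p,[[-.034,.052-L,.025],[-.034,.052+L,.025]]),e2);print('w2 L',L,a.round().tolist(),'obs 430,577 row274')
    for z in (.025,.021,.0185,.0165):
        a=wp(dock(p,[[-.034,.039,z],[-.034,.065,z],[-.0697,.0245,.014],[-.064,.0245,.014],[-.023,.011,.024],[-.023,.011,.0145]]),w['eef']);print(z,a.round().tolist())
```

```text
w2 L 0.0125 [[439.0, 276.0], [567.0, 275.0]] obs 430,577 row274
w2 L 0.013 [[436.0, 276.0], [569.0, 275.0]] obs 430,577 row274
w2 L 0.0135 [[433.0, 276.0], [572.0, 275.0]] obs 430,577 row274
0.025 [[450.0, 358.0], [608.0, 355.0], [361.0, 123.0], [360.0, 157.0], [277.0, 411.0], [282.0, 382.0]]
0.021 [[448.0, 346.0], [602.0, 343.0], [361.0, 123.0], [360.0, 157.0], [277.0, 411.0], [282.0, 382.0]]
0.0185 [[447.0, 339.0], [599.0, 336.0], [361.0, 123.0], [360.0, 157.0], [277.0, 411.0], [282.0, 382.0]]
0.0165 [[446.0, 333.0], [596.0, 331.0], [361.0, 123.0], [360.0, 157.0], [277.0, 411.0], [282.0, 382.0]]
w2 L 0.0125 [[440.0, 271.0], [568.0, 270.0]] obs 430,577 row274
w2 L 0.013 [[437.0, 271.0], [571.0, 270.0]] obs 430,577 row274
w2 L 0.0135 [[435.0, 271.0], [573.0, 270.0]] obs 430,577 row274
0.025 [[452.0, 352.0], [610.0, 349.0], [361.0, 117.0], [361.0, 151.0], [279.0, 406.0], [283.0, 378.0]]
0.021 [[450.0, 341.0], [604.0, 337.0], [361.0, 117.0], [361.0, 151.0], [279.0, 406.0], [283.0, 378.0]]
0.0185 [[448.0, 333.0], [601.0, 331.0], [361.0, 117.0], [361.0, 151.0], [279.0, 406.0], [283.0, 378.0]]
0.0165 [[447.0, 328.0], [598.0, 325.0], [361.0, 117.0], [361.0, 151.0], [279.0, 406.0], [283.0, 378.0]]
```

The rib row of 331 matches a key top at about 16.5–17.5 mm, so the key is fully down. The stick's front matches x ≈ -23 mm, against the finger. I let it settle and check once more.

```bash
python3 -m creep '[[[0,0,0,0,0,0,0.535],[0,0,0,0,0,0,0.535],[0,0,0,0,0,0,0.535],[0,0,0,0,0,0,0.535],[0,0,0,0,0,0,0.535],[0,0,0,0,0,0,0.535]]]'; python3 look.py w4; python3 -c "
import cv2,numpy as np
a=cv2.imread('pics/w3.png').astype(int);b=cv2.imread('pics/w4.png').astype(int)
print(np.abs(a-b)[150:350,200:440].mean(), (np.abs(a-b)[150:350,200:440].max(2)>40).sum())"
```

```text
time_s: 7.88
eef_pos: [0.5323, 0.0989, 0.0136]
tool_rot: [0.299, 3.126, 0.002]
contact_force: [-9.1, -0.7, 19.8]
finger_gap: 0.534
grasp_force: 10.5
7.875 [0.53228512 0.0988562  0.01356602] 0.534451763021072 [-9.12586746 -0.69237923 19.79789059] q [ 1.83302288e-01  9.22725955e-02 -2.40685504e-01  1.23650561e+00
  6.19139711e-04  3.74091035e-01]
tilt z [ 1.19743385e-03  8.51672923e-04 -9.99998920e-01] yaw err deg 0.12133547293574054 delta units [-0.01035627 -0.03138015 -0.1072559 ]
[[309.70691629   0.         320.56735879]
 [  0.         309.70691629 200.07169808]
 [  0.           0.           1.        ]] [[ 1.06980216e-03 -9.58540713e-01 -2.84953604e-01  7.30223402e-02]
 [ 9.99998473e-01  1.41925487e-03 -1.01986095e-03 -5.50478702e-04]
 [ 1.38200004e-03 -2.84952078e-01  9.58540768e-01 -1.41351613e-01]
 [ 0.00000000e+00  0.00000000e+00  0.00000000e+00  1.00000000e+00]]
0.6461944444444444 0
```

Nothing has moved between the two pictures and the force is steady, so I hand in.

```bash
python3 -c "
from workcell import order;print(order.hand_in())"
```

```text
the job is handed in; nothing more can be done
None
```

I handed the job in at about 8 s with the eject key held fully down by one fingertip (about 20 N, steady) and the stick stopped against the other finger, about 23 mm out on the deck; the hand-in gave no verdict.

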